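# Unlatch a cart tongue from its hitch ball and hold it up

## Task

The ball of this little cart hitch needs greasing, so take the tongue off it: pull out the yellow-knobbed safety pin and lay it in the steel dish, then squeeze the latch plate all the way in towards the fixed grip plate and, keeping it squeezed, lift the tongue straight up off the ball. Finish while still holding the tongue up, level and still, about 10 cm above where it sat and over the ball. Leave the dish and the oil bottle where they stand.

Things in the scene. Friction and masses are not known exactly. Their poses are not given: they have to be found in the camera images.
- ball_mount: Grey stand, fixed; foot plate 96 mm wide, 8 mm thick, from x = -55 to +145 mm. It stands on a 50 mm high plywood riser on the bench. Origin on the riser under the ball, z up, x from the ball to the tongue rest: a post at x = +100 mm with rubber pad (62 mm high) and two ears (80 mm high, inner faces 36 mm apart).
- ball (a point): Centre of the bright 34 mm steel hitch ball, 70 mm above the riser (120 mm above the bench). It is cut flat 10 mm below its centre, where a 13 mm neck begins. Axes as ball_mount.
- coupler: Red hitch coupler with steel tongue stub (32 wide, 30 mm high), loose, 0.5 to 0.7 kg. Origin at the ball's centre while seated; x along the tongue (end at +127 mm), z up. Its cup, open downwards (37 mm inside, 47 outside, roof z = +22 mm), sits over the ball, the tube on the rest. Centre of mass near x = +20 mm. It comes off only straight up (clear after 35 mm), with the latch drawn.
- cup (a point): Centre of the cup = the coupler's origin.
- fixed_grip (a point): Middle of the outer (+y) face of the fixed upright grip plate with black rubber face on top of the coupler: at x = +14, y = +19, z = +52 mm in the coupler's frame. Plate 26 mm long along x, upper edge at z = +66 mm. The coupler's own roof below the grip plates reaches z = +28 mm.
- latch_grip (a point): Middle of the outer (-y) face of the latch's upright finger plate, facing the fixed grip: at x = +14, y = -24, z = +52 mm of the coupler when shut, moving with the latch to +y. 26 mm long, upper edge z = +66 mm. Over both faces 43 mm shut, 31 mm drawn: pinch both from above, along the coupler's y. Only this plate moves, so close about the middle of the DRAWN grip, y = +3.5 mm.
- latch (a joint): Latch travel in m: 0 shut, 0.012 fully drawn (towards the coupler's +y). A spring shuts it: 6 N at 0, 12 N at 0.012. Its window plate under the cup hooks 5.5 mm under the flat of the ball and clears the ball from about 0.009. With the safety pin in, it stops within a few mm and the ball stays hooked unless wrenched.
- pin: Safety pin, 50 g, loose, z up: 8 mm shank to 26 mm below the origin; above it a 15 mm collar 3 mm high and a yellow knob, 17 mm across, from 13 to 35 mm. It stands in a hole of the coupler's nose clevis (top z = +1 mm) at x = -42, y = 0 mm of the coupler and passes through the latch; pull it 27 mm straight up. The cup's wall is 18 mm from its axis to +x: take the knob along the coupler's y.
- pin_knob (a point): Middle of the yellow knob, 25 mm above the pin's origin along its axis.
- dish: Round steel parts dish, loose, 0.3 kg: 110 mm across the rim, 30 mm high, on the 50 mm riser; inner floor 6 mm high and about 84 mm across. Origin at the centre of its underside. It stands on one side of the hitch, the oil bottle on the other.
- oiler: Small oil bottle with a dark red spout, 39 mm wide, 113 mm high, standing loose on the riser; origin at the centre of its underside. Not to be moved.

How it is judged (in metres and radians):
On the way, in this order (a step that is already met when the one before it is completed fails the run):
1. the safety pin lies released in the dish, the tongue still on its ball (horizontal distance between each of pin_knob, pin and dish below 0.052 m and z of pin_knob in the frame of dish below 0.07 m and contact force between the fingers and pin below 0.1 N and distance between cup and ball below 0.006 m), for 0.2 s.
2. the latch is drawn (at least 8 mm) with the tongue still on its ball (value of joint latch above 0.008 m and distance between cup and ball below 0.006 m), for 0.1 s.
3. the tongue is lifted clear above its ball in the grip (z of cup in the frame of ball between 0.06 and 0.18 m and horizontal distance between cup and ball below 0.06 m and angle between coupler's own z axis and vertical below 0.26 rad and contact force between coupler and ball_mount below 0.1 N and contact force between the fingers and coupler above 5 N), for 0.2 s.
At the end, for the whole second after the job is handed in: The fingers hold the coupler (over 5 N) still and level within 15 degrees, 6 to 18 cm above its seat and within 6 cm sideways of the ball, touching nothing of the stand; the pin lies released in the dish; dish and oil bottle have moved less than 3 cm and the bottle stands (all of step 3 and horizontal distance between each of pin_knob, pin and dish below 0.052 m and z of pin_knob in the frame of dish below 0.07 m and contact force between the fingers and pin below 0.1 N and distance of each of dish, oiler from where it was at the start of the episode below 0.03 m and angle between oiler's own z axis and vertical below 0.2 rad and linear speed of each of coupler, pin below 0.03 m/s); the arm keeps its last pose, push and grip.
It fails at once if the oil bottle is knocked over or shoved (3 cm) (angle between oiler's own z axis and vertical above 0.5 rad or distance of oiler from where it was at the start of the episode above 0.03 m).
It fails at once if the dish is shoved away (3 cm) (distance of dish from where it was at the start of the episode above 0.03 m).
It also fails if it takes over 42 s, if anything falls off the work surface, if the arm or the gripper's body presses on something with over 40 N, if the wrist force passes 120 N, or if a joint passes its speed limit or range.

## Robot

A 6-joint arm with a two-finger parallel gripper is mounted at the origin on a cart in front of the work surface, level with it; the furniture and walls round the work are solid. World frame = base frame: x ahead of the robot, y to its left, z up, the work surface at z = 0. Lengths are in m, angles in degrees, forces in N, time in s.
With the tool pointing down it reaches from about 0.35 to 0.875 m from the base axis. Payload 4.2 kg.
Tool frame: the origin (TCP) lies midway between the tips of the shut fingers; the grasp point (between the pads) lies 19 mm behind it (hold_point_z is the z of the grasp point in the tool frame, in m); z points along the fingers, y is the direction in which the jaws open and shut (so a half turn about z gives the same grasp; the last joint's range is limited). The gripper opens to 87 mm and grips with 3 to 60 N. Pads are 19 mm wide; open, the fingers measure 117 mm over their backs; the gripper's body (75 mm by 190 mm) begins 51 mm behind the grasp point.
Start: joints at [-61.158, 22.042, 0.453, 0, -68.411, -14.817], TCP at [0.151, -0.606, 0.223] pointing down, gripper open.
Joint ranges: [-179.83, 179.83], [-69.29, 118.12], [-61.27, 80.66], [-181.25, 117.63], [-171.15, -9.14], [-177.46, 177.46]. Speed limits (degrees/s): [159.86, 159.86, 180, 180, 180, 180].

## Interface

Orientations are given as a 3x3 rotation matrix whose columns are the frame's x, y, z axes.
In Python, from station import * gives the robot as it stands. The module is installed in compiled form; this text tells all that it offers.
- The arm moves only by the tool jog_arm, never from a script. Its argument "moves" is a list of rows, each a list of 7 numbers: the closure, from -1 (fully open) to 1 (shut), then the shift along the tool's x, y, z in m, then the turn, a rotation vector about the tool's x, y, z in rad. In form: [[gripper, x, y, z, wx, wy, wz], ...]. A call has exactly 10 rows; each row is the pose to reach, as a shift and turn from the pose commanded when the call began, along the tool's axes at that moment; what a row does not reach only later rows make up. A row lasts 1/12 s, in which the tool goes at most 41.7 mm and 7.16 degrees, less where a joint would pass 70% of its speed; a pose out of reach is approached as far as the arm can. A call with a gripper value outside its range is refused whole. The fingers move at their own pace and stop on an object; the grip force is fixed at half the most. Time passes only in rows, so rows that repeat a pose let the fingers close, or fill a call up. It gives the time, the measured TCP pose, the force and the opening at its end, in the units of the state.
- sense(): the state, without advancing time (a new reading comes with each control period).
- capture(name): name is "scene" or "top" or "wrist"; returns a dict with "frame" (384x512x3 uint8, red, green, blue), "fov_y" (degrees; the focal length in pixels is half the picture's height over the tangent of half this angle, whatever the lens; pixels are square), "cx", "cy" (the principal point, pixels), "k1" (the pictures are not rectified: a ray, as slopes to the right and down, at radius r is drawn at 1 + k1 r^2 times it, then the intrinsics apply), "world_from_camera" (4x4, takes a point from camera to world coordinates). Camera axes: x right, y down, z forward; pixel columns grow to the right and rows downward; lengths in m; the calibration is good to about 2 mm. A picture is of the moment at which its call begins. There is no depth.
- finish_job(): hands the job in, once; it reports no verdict.
The state is a dict: "time_s": time; "joints": joint angles; "joint_velocities": joint speeds; "effort": joint torques, N m; "tcp_pos": TCP position; "ee_rot": TCP orientation; "wrist_force": force on the tool from outside, world axes, zero at the start; "moment": the same for the moment, N m; "gripper_width": opening from 0.0 (shut) to 1.0 (fully open).
Only numpy, scipy, OpenCV 4.12 (cv2) and the standard library are available. Lean on these libraries where they do the work, as an engineer would, in place of code of your own. Each camera call takes 0.05 s, during which the arm holds its last target.

## Working session

There is one attempt and no reset: what is moved stays moved. The work goes in short steps, Python scripts to look and compute and a tool call to move; the robot and the scene stay as the last step left them, time stands still between calls to the robot, and variables do not carry over. Pictures are saved under pics/ and viewed, and the job is handed in when it is done.

Besides the shell and the picture viewer there is one more tool, called after "Call:" in YAML: its name, and indented under it one key for each argument. jog_arm: Moves the arm, as the interface text tells. Its arguments: {"type":"object","properties":{"moves":{"type":"array"}},"required":["moves"]}

```bash
mkdir -p pics; cat > h.py <<'E'
import numpy as np, cv2
from station import *
def snap(cam,name):
    c=capture(cam); cv2.imwrite(f'pics/{name}.png',c['frame'][:,:,::-1])
    np.save(f'pics/{name}.npy',{k:c[k] for k in c},allow_pickle=True); return c
def load(name): return np.load(f'pics/{name}.npy',allow_pickle=True).item()
def crop(name,u0,v0,u1,v1,s):
    c=load(name)['frame'][v0:v1,u0:u1,::-1]
    cv2.imwrite(f'pics/{name}_c{u0}_{v0}.png',cv2.resize(c,None,fx=s,fy=s,interpolation=cv2.INTER_CUBIC))
def ray(c,u,v):
    f=384/2/np.tan(np.radians(c['fov_y'])/2)
    K=np.array([[f,0,c['cx']],[0,f,c['cy']],[0,0,1.]])
    p=cv2.undistortPoints(np.array([[[u,v]]],float),K,np.array([c['k1'],0,0,0,0.]))[0,0]
    T=np.array(c['world_from_camera']); d=T[:3,:3]@np.array([p[0],p[1],1]); return T[:3,3],d/np.linalg.norm(d)
def atz(c,u,v,z):
    o,d=ray(c,u,v); return o+d*(z-o[2])/d[2]
def proj(c,P):
    f=384/2/np.tan(np.radians(c['fov_y'])/2)
    T=np.linalg.inv(np.array(c['world_from_camera'])); q=T[:3,:3]@np.array(P)+T[:3,3]
    x,y=q[0]/q[2],q[1]/q[2]; k=1+c['k1']*(x*x+y*y); return np.array([f*x*k+c['cx'],f*y*k+c['cy']])
def tri(*a):
    A=np.zeros((3,3));b=np.zeros(3)
    R=[ray(*q) for q in a]
    for o,d in R:
        M=np.eye(3)-np.outer(d,d);A+=M;b+=M@o
    p=np.linalg.solve(A,b); return p,[np.linalg.norm((np.eye(3)-np.outer(d,d))@(p-o)) for o,d in R]
def st():
    s=sense(); print(s['time_s'],np.round(s['tcp_pos'],4),np.round(s['ee_rot'],3).tolist(),np.round(s['wrist_force'],1),s['gripper_width'])
E
python3 - <<'E'
from h import *
for n in('scene','top','wrist'):
    c=snap(n,n+'0'); print(n,c['fov_y'],c['k1'],np.round(c['world_from_camera'],3).tolist())
print(sense())
E
```

```text
scene 50.349582027977235 0.020055429608815532 [[-0.849, -0.394, 0.351, 0.139], [-0.528, 0.648, -0.55, 0.577], [-0.011, -0.652, -0.758, 0.941], [0.0, 0.0, 0.0, 1.0]]
top 50.927442234973206 -0.07320864763947618 [[0.023, -0.995, 0.095, 0.409], [-1.0, -0.023, -0.004, 0.01], [0.006, -0.095, -0.995, 1.11], [0.0, 0.0, 0.0, 1.0]]
wrist 68.14316773465278 -0.05829899242327741 [[-0.241, 0.93, 0.279, 0.076], [0.971, 0.23, 0.071, -0.626], [0.002, 0.288, -0.958, 0.384], [0.0, 0.0, 0.0, 1.0]]
{'time_s': 0.15, 'joints': array([-6.11563304e+01,  2.20816286e+01,  3.99608989e-01, -2.14048701e-02,
       -6.84119072e+01, -1.48176681e+01]), 'joint_velocities': array([ 0.13165003, -0.06530258,  0.26247957,  0.14436149,  0.00135167,
       -0.07870358]), 'effort': array([-1.73467688e-04, -3.91051662e+01,  1.87586814e+01,  4.22228023e+00,
        1.23758600e-02, -1.38956266e-04]), 'tcp_pos': array([ 0.15140127, -0.60592631,  0.22171091]), 'ee_rot': array([[-9.70219192e-01, -2.42228161e-01, -4.86552895e-04],
       [-2.42228635e-01,  9.70217871e-01,  1.60351563e-03],
       [ 8.36456709e-05,  1.67361868e-03, -9.99998596e-01]]), 'wrist_force': array([0.08891188, 0.91044132, 0.10507979]), 'moment': array([0.04846302, 0.01328108, 0.0088177 ]), 'gripper_width': 0.9984654843337234}
```

View pics/scene0.png

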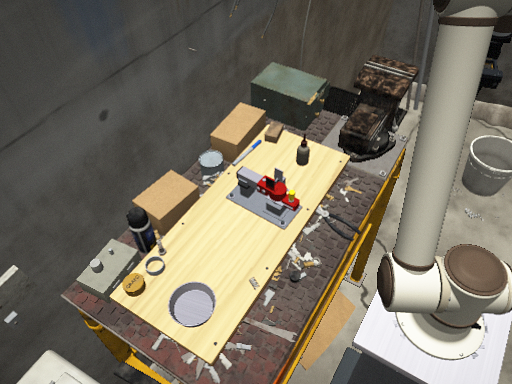

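View pics/top0.png

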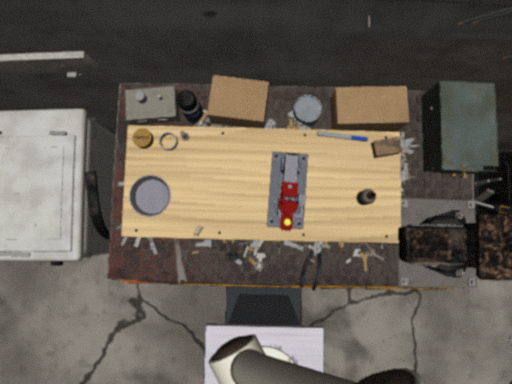

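View pics/wrist0.png

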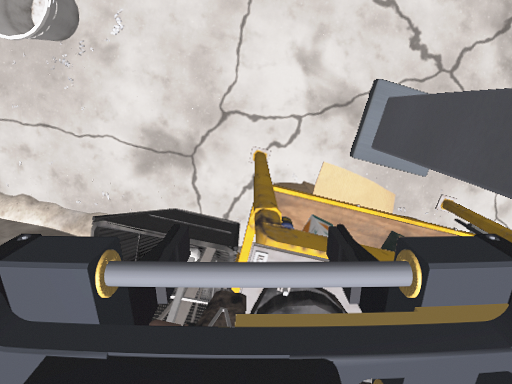

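The top view shows the hitch around (288,190) with the yellow knob at (287,223). The dish is at (151,196) and the oil bottle at (367,197). I'll enlarge these.

```bash
python3 - <<'E'
from h import *
crop('top0',255,145,320,240,8)
crop('scene0',220,155,310,230,8)
crop('top0',120,165,185,225,6)
E
```

```text
(no output)
```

View pics/top0_c255_145.png

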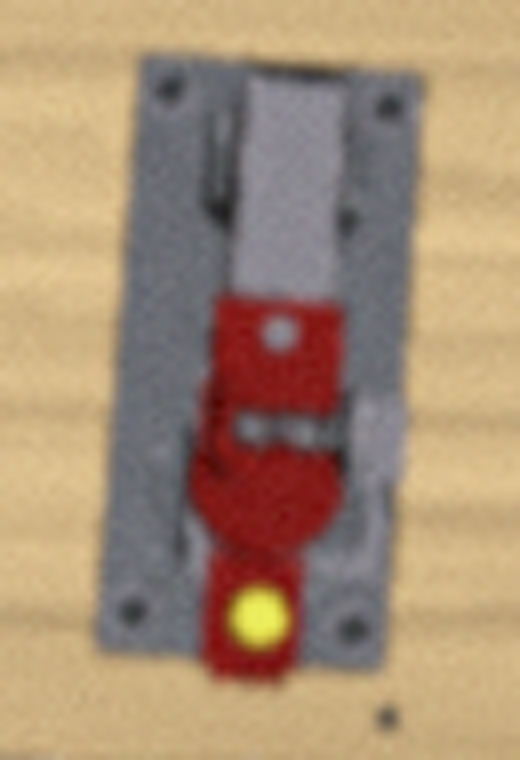

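View pics/scene0_c220_155.png

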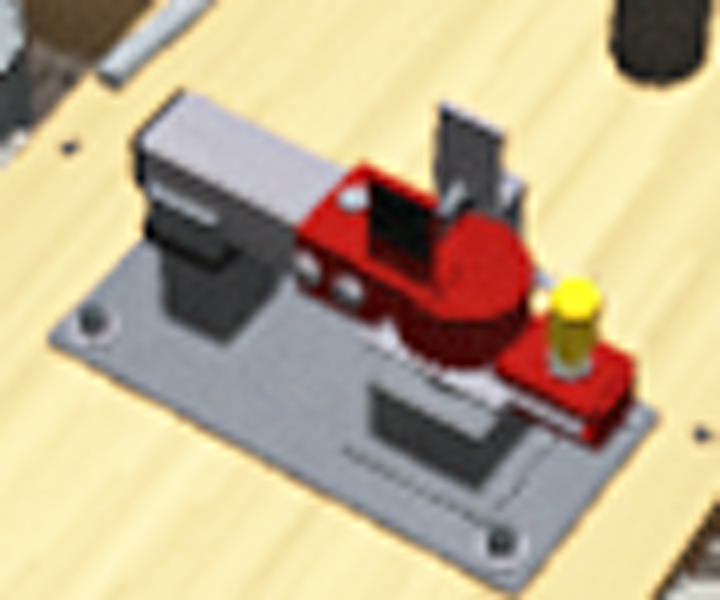

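View pics/top0_c120_165.png

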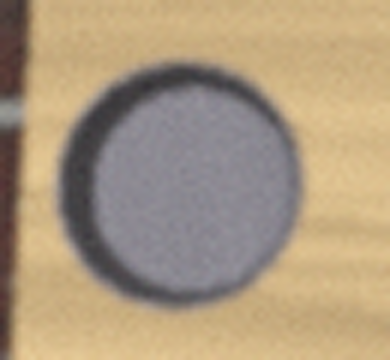

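```bash
cat > fit.py <<'E'
from h import *
from scipy.optimize import least_squares
t=load('top0');s=load('scene0')
cv=lambda x,y,u0,v0,k:((x+.5)/k-.5+u0,(y+.5)/k-.5+v0)
obs=[]
for P,q in [((.145,.048,.058),(142,55)),((.145,-.048,.058),(424,75)),((-.055,.048,.058),(98,650)),((-.055,-.048,.058),(380,668)),((-.042,0,.156),(260,615)),((.127,.016,.136),(247,78)),((.127,-.016,.136),(347,78))]:
    obs.append((t,P,cv(*q,255,145,8)))
for P,q in [((-.055,.048,.058),(510,598)),((.145,.048,.058),(50,338)),((-.055,-.048,.058),(657,412)),((-.042,0,.156),(577,297)),((.127,.016,.136),(135,140)),((.127,-.016,.136),(180,90))]:
    obs.append((s,P,cv(*q,220,155,8)))
def w(p,P):
    c,sn=np.cos(p[2]),np.sin(p[2]); return [p[0]+c*P[0]-sn*P[1],p[1]+sn*P[0]+c*P[1],P[2]]
f=lambda p:np.concatenate([proj(c,w(p,P))-q for c,P,q in obs])
r=least_squares(f,[.4,-.05,0],loss='soft_l1'); print(r.x,np.degrees(r.x[2])); print(np.round(f(r.x).reshape(-1,2),2))
for n,P in dict(knob=(-.042,0,.146),grip=(.014,.0035,.172)).items(): print(n,np.round(w(r.x,P),4))
print('plates knob tri',tri((t,*cv(260,615,255,145,8)),(s,*cv(577,297,220,155,8))))
# dish rim
u,v=cv(180,185,120,165,6); print('dish',atz(t,u,v,.08)); 
for q in((60,185),(302,185),(180,62),(180,308)): print(atz(t,*cv(*q,120,165,6),.08))
E
python3 fit.py
```

```text
[ 0.47234196 -0.04892352 -0.06140311] -3.5181388944035907
[[-0.07 -0.77]
 [ 0.77 -0.19]
 [-0.91  0.37]
 [ 0.6   1.21]
 [-0.15  0.51]
 [-0.07 -1.6 ]
 [ 0.43 -0.5 ]
 [ 0.77 -0.11]
 [-0.95 -0.4 ]
 [ 1.16  0.07]
 [-0.1  -0.05]
 [-1.08  1.31]
 [ 0.31  0.66]]
knob [ 0.4304 -0.0463  0.146 ]
grip [ 0.4865 -0.0463  0.172 ]
plates knob tri (array([ 0.43110846, -0.0470134 ,  0.15480218]), [np.float64(0.0006106815994887348), np.float64(0.000610681599488698)])
dish [0.49174025 0.3037338  0.08      ]
[0.49050249 0.35593534 0.08      ]
[0.49298763 0.25097794 0.08      ]
[0.5449414  0.30644826 0.08      ]
[0.43904276 0.30116094 0.08      ]
```

The mount pose fits both views to about 1 px (roughly 2 mm). The knob triangulates to z = 0.155 against the expected 0.156, and the dish rim diameter comes out at 106 mm against 110 mm. Next I'll move above the knob.

```bash
cat >> h.py <<'E'
def go(x,y,z,yaw=None,s=None):
    "tool-frame shift from measured pose; yaw = world angle of tool y, deg; tool vertical"
    s=s or sense(); R=np.array(s['ee_rot']); d=R.T@(np.array([x,y,z])-s['tcp_pos'])
    from scipy.spatial.transform import Rotation as Ro
    w=np.zeros(3)
    if yaw is not None:
        a=np.radians(yaw); yv=np.array([np.cos(a),np.sin(a),0]); zv=np.array([0,0,-1.]); Rt=np.c_[np.cross(yv,zv),yv,zv]
        w=Ro.from_matrix(R.T@Rt).as_rotvec()
    print('shift',np.round(d,4),'turn',np.round(w,4))
E
python3 - <<'E'
from h import *
go(.431,-.047,.25,86.5); go(.431,-.047,.131,86.5)
t=load('top0'); print('oiler base',atz(t,367,197,.16),atz(t,367,197,.05))
E
```

```text
shift [-0.4067  0.4746 -0.0275] turn [ 1.600e-03 -3.000e-04  3.057e-01]
shift [-0.4067  0.4744  0.0915] turn [ 1.600e-03 -3.000e-04  3.057e-01]
oiler base [ 0.49358869 -0.23578045  0.16      ] [ 0.50338212 -0.26420069  0.05      ]
```

Call:
jog_arm:
  moves:
    - [-1, -0.01, 0.012, -0.008, 0, 0, 0]
    - [-1, -0.035, 0.041, -0.02, 0, 0, 0.02]
    - [-1, -0.06, 0.07, -0.027, 0, 0, 0.05]
    - [-1, -0.086, 0.1, -0.027, 0, 0, 0.08]
    - [-1, -0.112, 0.13, -0.027, 0, 0, 0.11]
    - [-1, -0.138, 0.16, -0.027, 0, 0, 0.14]
    - [-1, -0.164, 0.19, -0.027, 0, 0, 0.17]
    - [-1, -0.19, 0.22, -0.027, 0, 0, 0.2]
    - [-1, -0.216, 0.25, -0.027, 0, 0, 0.23]
    - [-1, -0.242, 0.28, -0.027, 0, 0, 0.26]

```text
time_s: 0.98
tcp_pos: [0.3186, -0.2742, 0.2495]
ee_rot: [[-1.0, 0.017, 0.0], [0.017, 1.0, 0.0], [-0.0, 0.0, -1.0]]
wrist_force: [1.2, 0.1, -0.1]
gripper_width: 0.999
```

```bash
python3 -c "
from h import *
go(.431,-.047,.23,86.5)"
```

```text
shift [-0.1085  0.2291  0.0196] turn [0.     0.0003 0.044 ]
```

Call:
jog_arm:
  moves:
    - [-1, -0.014, 0.03, 0, 0, 0, 0.01]
    - [-1, -0.028, 0.06, 0, 0, 0, 0.02]
    - [-1, -0.043, 0.09, 0, 0, 0, 0.03]
    - [-1, -0.057, 0.12, 0, 0, 0, 0.04]
    - [-1, -0.07, 0.15, 0, 0, 0, 0.044]
    - [-1, -0.084, 0.178, 0, 0, 0, 0.044]
    - [-1, -0.097, 0.203, 0, 0, 0, 0.044]
    - [-1, -0.105, 0.22, 0.0, 0, 0, 0.044]
    - [-1, -0.108, 0.229, 0.008, 0, 0, 0.044]
    - [-1, -0.108, 0.229, 0.015, 0, 0, 0.044]

```text
time_s: 1.82
tcp_pos: [0.4302, -0.0474, 0.2338]
ee_rot: [[-0.998, 0.057, -0.0], [0.057, 0.998, 0.0], [0.0, 0.0, -1.0]]
wrist_force: [0.6, -0.4, -0.1]
gripper_width: 1.001
```

```bash
python3 -c "
from h import *
st(); snap('wrist','w1'); snap('scene','s1')
c=load('w1'); print(proj(c,[.431,-.047,.156]),proj(c,[.4865,-.0463,.186]))
crop('s1',200,130,320,230,6)"
```

```text
1.8167 [ 0.4302 -0.0474  0.2338] [[-0.998, 0.057, -0.0], [0.057, 0.998, 0.0], [0.0, 0.0, -1.0]] [ 0.6 -0.4 -0.1] 1.0014754759932616
[258.93402195 201.11105412] [263.60415479 273.95250942]
```

View pics/w1.png

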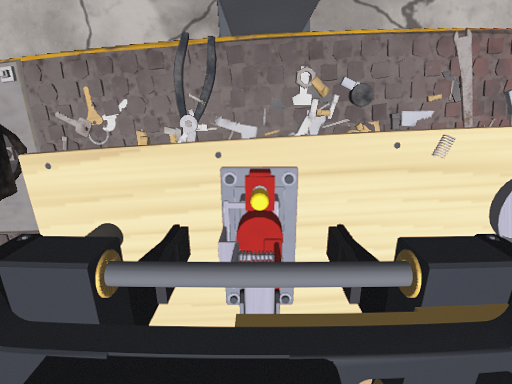

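View pics/s1_c200_130.png

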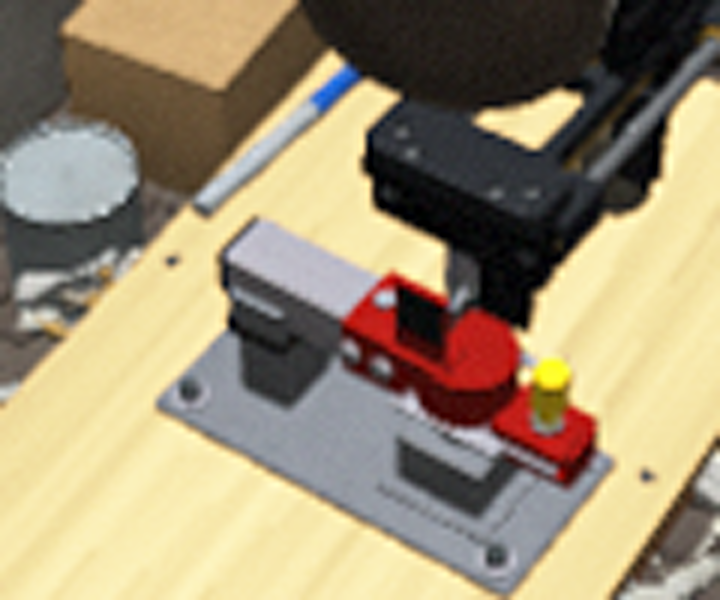

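The wrist view puts the knob at (260,202), and my estimate predicted (259,201), so they agree. Descending around the knob now.

Call:
jog_arm:
  moves:
    - [-1, 0, 0, 0.012, 0, 0, 0]
    - [-1, 0, 0, 0.026, 0, 0, 0]
    - [-1, 0, 0, 0.042, 0, 0, 0]
    - [-1, -0.001, 0, 0.058, 0, 0, 0]
    - [-1, -0.001, 0, 0.072, 0, 0, 0]
    - [-0.8, -0.001, 0, 0.084, 0, 0, 0]
    - [-0.5, -0.001, 0, 0.093, 0, 0, 0]
    - [-0.3, -0.001, 0, 0.1, 0, 0, 0]
    - [-0.3, -0.001, 0, 0.103, 0, 0, 0]
    - [-0.3, -0.001, 0, 0.103, 0, 0, 0]

```text
time_s: 2.75
tcp_pos: [0.4305, -0.0492, 0.1311]
ee_rot: [[-0.998, 0.06, -0.001], [0.06, 0.998, -0.0], [0.001, -0.0, -1.0]]
wrist_force: [-0.3, -0.4, 0.2]
gripper_width: 0.716
```

```bash
python3 -c "
from h import *
st(); snap('wrist','w2')
crop('w2',180,150,340,270,5)"
```

```text
2.75 [ 0.4305 -0.0492  0.1311] [[-0.998, 0.06, -0.001], [0.06, 0.998, -0.0], [0.001, -0.0, -1.0]] [-0.3 -0.4  0.2] 0.7158472253846893
```

View pics/w2_c180_150.png

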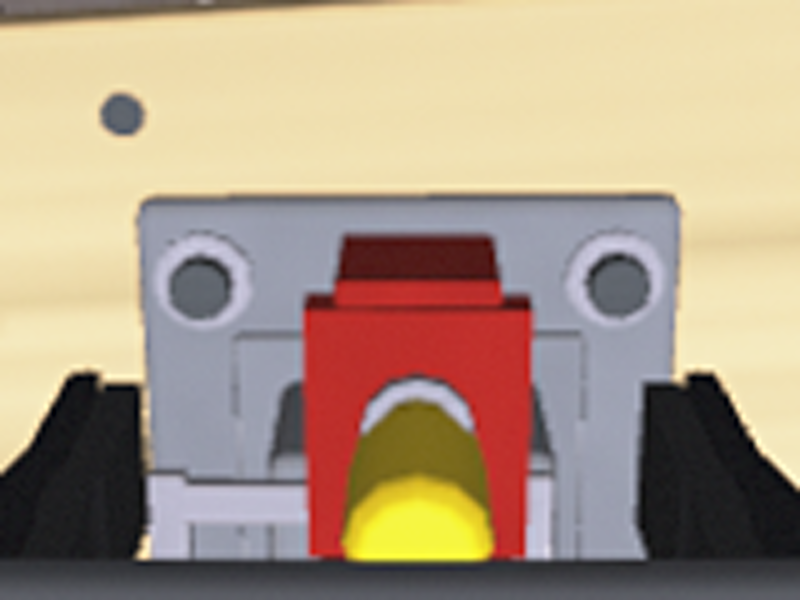

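The knob sits about 3 mm to +y of the jaw middle: 418 against 391 in the crop, and the TCP reads y = −0.049 against −0.046. I'll centre on it and close.

Call:
jog_arm:
  moves:
    - [-0.3, 0, 0.0015, 0, 0, 0, 0]
    - [-0.3, 0, 0.003, 0, 0, 0, 0]
    - [0.0, 0, 0.003, 0, 0, 0, 0]
    - [0.3, 0, 0.003, 0, 0, 0, 0]
    - [0.6, 0, 0.003, 0, 0, 0, 0]
    - [1, 0, 0.003, 0, 0, 0, 0]
    - [1, 0, 0.003, 0, 0, 0, 0]
    - [1, 0, 0.003, 0, 0, 0, 0]
    - [1, 0, 0.003, 0, 0, 0, 0]
    - [1, 0, 0.003, 0, 0, 0, 0]

```text
time_s: 3.63
tcp_pos: [0.431, -0.0458, 0.1316]
ee_rot: [[-0.998, 0.059, -0.0], [0.059, 0.998, -0.0], [0.0, -0.0, -1.0]]
wrist_force: [-0.2, 0.0, 1.0]
gripper_width: 0.214
```

```bash
python3 -c "
from h import *
st(); snap('wrist','w3')
crop('w3',180,150,340,270,5)"
```

```text
3.6333 [ 0.431  -0.0458  0.1316] [[-0.998, 0.059, -0.0], [0.059, 0.998, -0.0], [0.0, -0.0, -1.0]] [-0.2  0.   1. ] 0.21383669823367404
```

View pics/w3_c180_150.png

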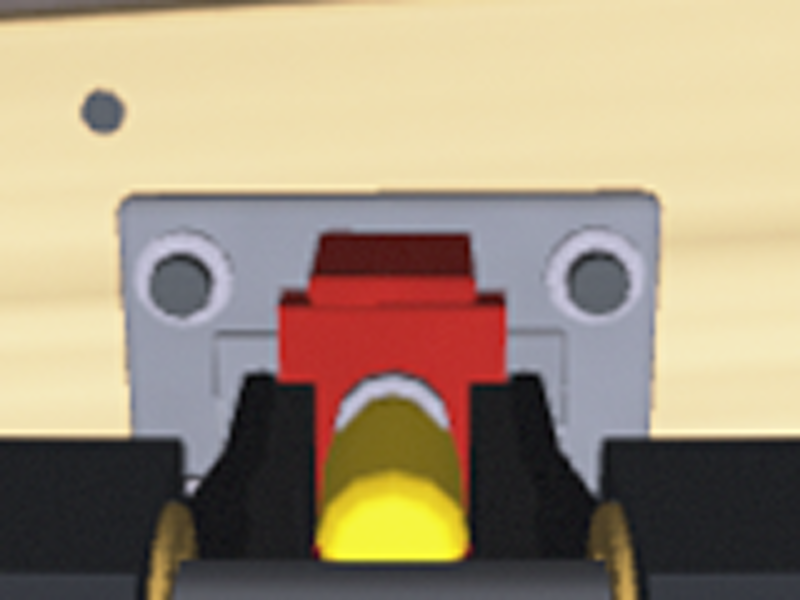

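The fingers have closed evenly on the knob. Pulling it straight up.

Call:
jog_arm:
  moves:
    - [1, 0, 0, 0, 0, 0, 0]
    - [1, 0, 0, -0.002, 0, 0, 0]
    - [1, 0, 0, -0.006, 0, 0, 0]
    - [1, 0, 0, -0.011, 0, 0, 0]
    - [1, 0, 0, -0.017, 0, 0, 0]
    - [1, 0, 0, -0.024, 0, 0, 0]
    - [1, 0, 0, -0.031, 0, 0, 0]
    - [1, 0, 0, -0.039, 0, 0, 0]
    - [1, 0, 0, -0.048, 0, 0, 0]
    - [1, 0, 0, -0.058, 0, 0, 0]

```text
time_s: 4.52
tcp_pos: [0.431, -0.0458, 0.1905]
ee_rot: [[-0.998, 0.059, 0.0], [0.059, 0.998, 0.0], [-0.0, 0.0, -1.0]]
wrist_force: [0.5, -0.6, -0.9]
gripper_width: 0.219
```

```bash
python3 -c "
from h import *
st(); snap('wrist','w4')
go(.431,-.046,.24,86.5)
go(.492,.3037,.24,86.5)
snap('scene','s4')
crop('s4',200,130,320,230,6)"
```

```text
4.5167 [ 0.431  -0.0458  0.1905] [[-0.998, 0.059, 0.0], [0.059, 0.998, 0.0], [-0.0, 0.0, -1.0]] [ 0.5 -0.6 -0.9] 0.21923050416519962
shift [ 0.0012 -0.0003 -0.0474] turn [0.0005 0.0045 0.0025]
shift [-0.0392  0.3523 -0.047 ] turn [0.0005 0.0045 0.0025]
```

View pics/w4.png

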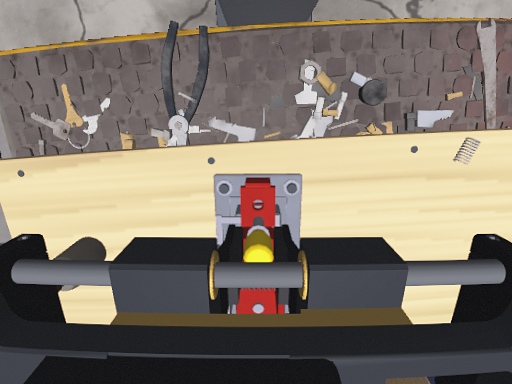

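View pics/s4_c200_130.png

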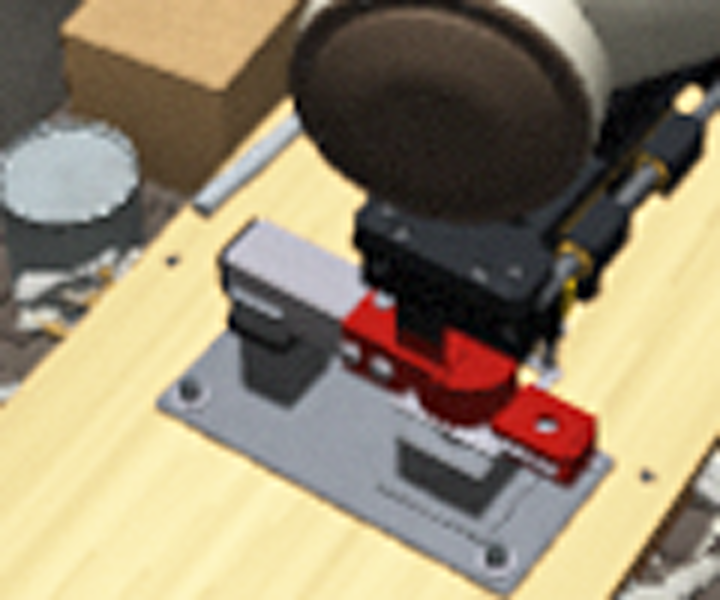

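The clevis hole at crop (548,425) is now empty and the pin is in the fingers (yellow knob at (258,245) in the wrist view). Carrying it to the dish.

Call:
jog_arm:
  moves:
    - [1, 0, 0, -0.012, 0, 0, 0]
    - [1, 0, 0.008, -0.027, 0, 0, 0]
    - [1, -0.003, 0.025, -0.04, 0, 0, 0]
    - [1, -0.006, 0.05, -0.045, 0, 0, 0]
    - [1, -0.01, 0.08, -0.047, 0, 0, 0]
    - [1, -0.014, 0.113, -0.047, 0, 0, 0]
    - [1, -0.018, 0.147, -0.047, 0, 0, 0]
    - [1, -0.022, 0.182, -0.047, 0, 0, 0]
    - [1, -0.026, 0.217, -0.047, 0, 0, 0]
    - [1, -0.03, 0.252, -0.047, 0, 0, 0]

```text
time_s: 5.45
tcp_pos: [0.4757, 0.2056, 0.2363]
ee_rot: [[-0.998, 0.059, -0.0], [0.059, 0.998, -0.0], [0.0, -0.0, -1.0]]
wrist_force: [0.9, 0.8, 0.3]
gripper_width: 0.22
```

Call:
jog_arm:
  moves:
    - [1, -0.003, 0.034, 0, 0, 0, 0]
    - [1, -0.006, 0.062, 0, 0, -0.05, 0]
    - [1, -0.008, 0.083, 0, 0, -0.13, 0]
    - [1, -0.009, 0.095, 0, 0, -0.22, 0]
    - [1, -0.01, 0.1, 0, 0, -0.31, 0]
    - [1, -0.01, 0.1, 0, 0, -0.4, 0]
    - [1, -0.01, 0.1, 0, 0, -0.48, 0]
    - [1, -0.01, 0.1, 0, 0, -0.524, 0]
    - [1, -0.01, 0.1, 0, 0, -0.524, 0]
    - [1, -0.01, 0.1, 0, 0, -0.524, 0]

```text
time_s: 6.28
tcp_pos: [0.5006, 0.299, 0.2486]
ee_rot: [[-0.879, 0.047, 0.475], [0.04, 0.999, -0.024], [-0.475, -0.002, -0.88]]
wrist_force: [0.7, 0.2, 0.6]
gripper_width: 0.217
```

```bash
python3 -c "
from h import *
st(); snap('scene','s5'); snap('top','t5'); crop('s5',140,240,260,340,6); snap('wrist','w5')
go(.4937,.3037,.13);go(.4937,.3037,.0927)
"
```

```text
6.2833 [0.5006 0.299  0.2486] [[-0.879, 0.047, 0.475], [0.04, 0.999, -0.024], [-0.475, -0.002, -0.88]] [0.7 0.2 0.6] 0.21714139466613075
shift [0.0631 0.0041 0.1008] turn [0. 0. 0.]
shift [0.0808 0.0042 0.1336] turn [0. 0. 0.]
```

View pics/s5.png

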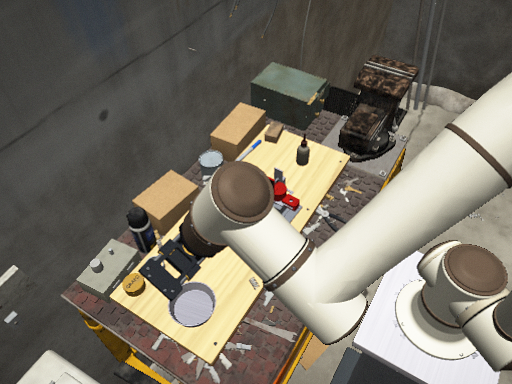

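View pics/w5.png

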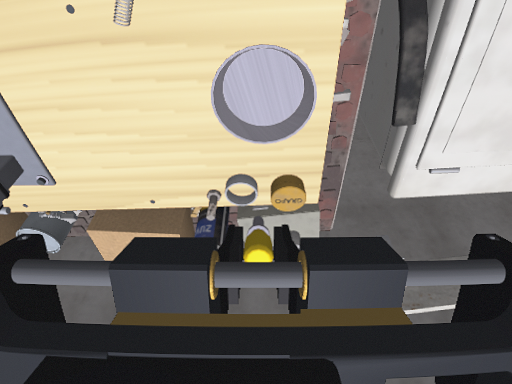

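```bash
python3 -c "
from h import *
c=load('w5'); print([atz(c,*q,.08).round(4) for q in((212,93),(316,93),(264,44),(264,143))]); print(c['world_from_camera'][:3,3])
s=load('s5'); print(atz(s,193,304,.08))
st(); go(.4937,.3037,.13);go(.4937,.3037,.0930)
"
```

```text
[array([0.4832, 0.2527, 0.08  ]), array([0.488 , 0.3583, 0.08  ]), array([0.4387, 0.3071, 0.08  ]), array([0.5471, 0.3034, 0.08  ])]
[0.35531914 0.30606523 0.35441616]
[0.4873491  0.30494331 0.08      ]
6.4333 [0.5011 0.2994 0.2487] [[-0.879, 0.047, 0.475], [0.04, 0.999, -0.024], [-0.475, -0.002, -0.88]] [-1.2 -0.9  0.1] 0.2173764487660407
shift [0.0631 0.0041 0.1008] turn [0. 0. 0.]
shift [0.0806 0.0042 0.1334] turn [0. 0. 0.]
```

The wrist view puts the dish centre at (0.492, 0.305), in agreement with the first measurement. Lowering the tilted pin into it.

Call:
jog_arm:
  moves:
    - [1, 0.007, 0.001, 0.011, 0, 0, 0]
    - [1, 0.018, 0.002, 0.03, 0, 0, 0]
    - [1, 0.03, 0.003, 0.05, 0, 0, 0]
    - [1, 0.042, 0.004, 0.07, 0, 0, 0]
    - [1, 0.053, 0.004, 0.088, 0, 0, 0]
    - [1, 0.063, 0.004, 0.104, 0, 0, 0]
    - [1, 0.07, 0.004, 0.116, 0, 0, 0]
    - [1, 0.074, 0.004, 0.122, 0, 0, 0]
    - [1, 0.076, 0.004, 0.126, 0, 0, 0]
    - [1, 0.077, 0.004, 0.128, 0, 0, 0]

```text
time_s: 7.27
tcp_pos: [0.5243, 0.2949, 0.152]
ee_rot: [[-0.916, 0.019, 0.402], [0.015, 1.0, -0.015], [-0.402, -0.008, -0.916]]
wrist_force: [-0.2, -0.2, -1.3]
gripper_width: 0.217
```

```bash
python3 -c "
from h import *
st(); snap('scene','s6'); crop('s6',140,250,240,340,7); snap('wrist','w6')
go(.4937,.3037,.0930)
"
```

```text
7.2667 [0.5243 0.2949 0.152 ] [[-0.916, 0.019, 0.402], [0.015, 1.0, -0.015], [-0.402, -0.008, -0.916]] [-0.2 -0.2 -1.3] 0.21682290158689502
shift [0.0518 0.0087 0.0419] turn [0. 0. 0.]
```

View pics/s6_c140_250.png

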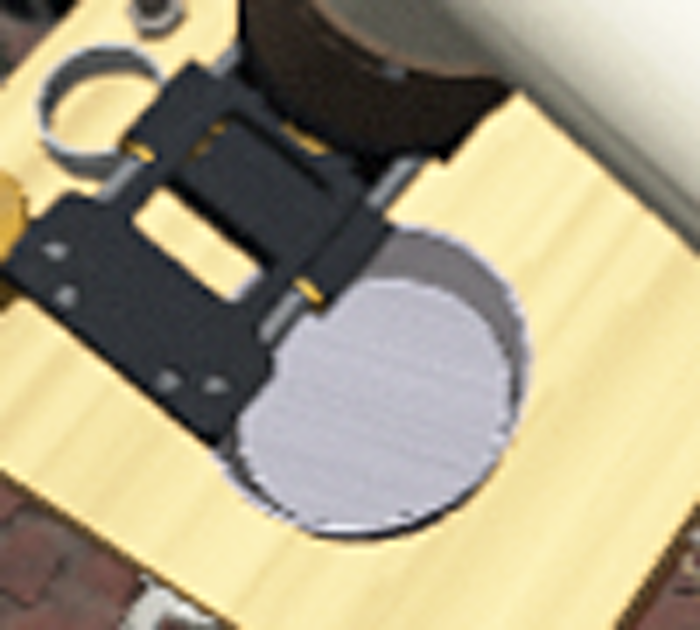

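View pics/w6.png

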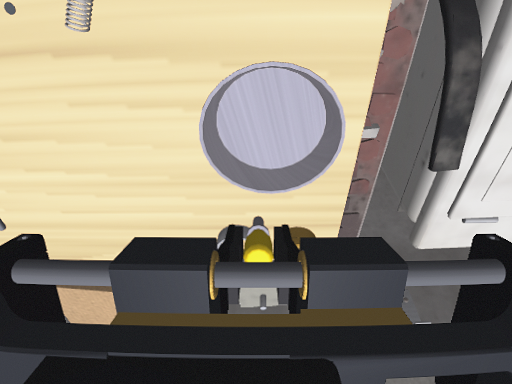

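```bash
python3 -c "
from h import *
s=sense(); print(np.round(s['joints'],2)); st()
"
```

```text
[  50.48   15.13  -37.97   42.03  -28.51 -177.4 ]
7.3667 [0.5241 0.2949 0.1522] [[-0.916, 0.019, 0.402], [0.014, 1.0, -0.015], [-0.402, -0.008, -0.916]] [ 0.2 -0.4 -1.4] 0.21701863055872572
```

Joint 6 has hit its limit (−177°), because I kept the tool yaw fixed while joint 1 turned. At the dish the yaw is free, so I'll turn the tool to tilt in the arm's own radial plane.

```bash
cat >> h.py <<'E'
def gor(pos,yaw,a):
    "target with tool y at world yaw (deg), fingers leaning outward by a deg in plane perpendicular to y"
    from scipy.spatial.transform import Rotation as Ro
    s=sense(); R=np.array(s['ee_rot']); b=np.radians(yaw); yv=np.array([np.cos(b),np.sin(b),0]); out=np.array([np.sin(b),-np.cos(b),0])
    a=np.radians(a); zv=np.sin(a)*out-np.cos(a)*np.array([0,0,1]); Rt=np.c_[np.cross(yv,zv),yv,zv]
    print('shift',np.round(R.T@(np.array(pos)-s['tcp_pos']),4),'turn',np.round(Ro.from_matrix(R.T@Rt).as_rotvec(),4))
E
python3 -c "
from h import *
gor([.494,.304,.18],122,30)"
```

```text
shift [ 0.0165  0.0083 -0.0377] turn [-0.268  -0.1091 -0.5122]
```

Call:
jog_arm:
  moves:
    - [1, 0.001, 0.001, -0.004, -0.02, -0.01, -0.04]
    - [1, 0.003, 0.002, -0.01, -0.06, -0.02, -0.11]
    - [1, 0.006, 0.003, -0.017, -0.1, -0.04, -0.19]
    - [1, 0.009, 0.005, -0.024, -0.14, -0.06, -0.27]
    - [1, 0.012, 0.006, -0.03, -0.18, -0.075, -0.35]
    - [1, 0.014, 0.007, -0.034, -0.22, -0.09, -0.42]
    - [1, 0.016, 0.008, -0.037, -0.25, -0.1, -0.47]
    - [1, 0.0165, 0.0083, -0.0377, -0.268, -0.109, -0.512]
    - [1, 0.0165, 0.0083, -0.0377, -0.268, -0.109, -0.512]
    - [1, 0.0165, 0.0083, -0.0377, -0.268, -0.109, -0.512]

```text
time_s: 8.2
tcp_pos: [0.494, 0.3042, 0.1812]
ee_rot: [[-0.735, -0.529, 0.424], [-0.458, 0.849, 0.265], [-0.5, 0.001, -0.866]]
wrist_force: [-0.4, 0.0, -0.2]
gripper_width: 0.218
```

```bash
python3 -c "
from h import *
st(); print(np.round(sense()['joints'],1)); gor([.4937,.3045,.1],122,30);gor([.4937,.3045,.093],122,30)"
```

```text
8.2 [0.494  0.3042 0.1812] [[-0.735, -0.529, 0.424], [-0.458, 0.849, 0.265], [-0.5, 0.001, -0.866]] [-0.4  0.  -0.2] 0.21843964937119734
[  45.9    7.3  -47.3   48.4   -9.2 -150.2]
shift [0.0407 0.0003 0.0703] turn [ 0.0001  0.0002 -0.0012]
shift [0.0442 0.0003 0.0763] turn [ 0.0001  0.0002 -0.0012]
```

Joint 5 is now near its limit too (−9.2°), so leaning outward is the wrong direction. I'll lean the fingers the other way, with the tip towards the robot.

```bash
python3 -c "
from h import *
gor([.492,.304,.2],122,-5)"
```

```text
shift [-0.0079  0.0009 -0.0172] turn [ 5.000e-04  6.111e-01 -1.100e-03]
```

Call:
jog_arm:
  moves:
    - [1, -0.001, 0, -0.002, 0, 0.03, 0]
    - [1, -0.002, 0, -0.004, 0, 0.08, 0]
    - [1, -0.003, 0, -0.006, 0, 0.15, 0]
    - [1, -0.004, 0, -0.009, 0, 0.23, 0]
    - [1, -0.005, 0, -0.012, 0, 0.32, 0]
    - [1, -0.006, 0, -0.015, 0, 0.41, 0]
    - [1, -0.007, 0, -0.017, 0, 0.49, 0]
    - [1, -0.008, 0, -0.017, 0, 0.56, 0]
    - [1, -0.008, 0, -0.017, 0, 0.6, 0]
    - [1, -0.008, 0, -0.017, 0, 0.61, 0]

```text
time_s: 9.03
tcp_pos: [0.4939, 0.3042, 0.1983]
ee_rot: [[-0.846, -0.529, -0.075], [-0.527, 0.849, -0.047], [0.089, -0.001, -0.996]]
wrist_force: [0.5, -0.7, 0.0]
gripper_width: 0.219
```

```bash
python3 -c "
from h import *
st(); print(np.round(sense()['joints'],1)); gor([.491,.303,.14],122,-30)"
```

```text
9.0333 [0.4939 0.3042 0.1983] [[-0.846, -0.529, -0.075], [-0.527, 0.849, -0.047], [0.089, -0.001, -0.996]] [ 0.5 -0.7  0. ] 0.21855816456659438
[  46.9   21.4   -3.8   -1.4  -69.7 -104.5]
shift [-0.002   0.0005  0.0584] turn [-2.00e-04  4.35e-01 -1.60e-03]
```

Call:
jog_arm:
  moves:
    - [1, 0, 0, 0.004, 0, 0.03, 0]
    - [1, 0, 0, 0.01, 0, 0.08, 0]
    - [1, 0, 0, 0.018, 0, 0.14, 0]
    - [1, 0, 0, 0.026, 0, 0.2, 0]
    - [1, -0.001, 0, 0.034, 0, 0.27, 0]
    - [1, -0.001, 0, 0.042, 0, 0.33, 0]
    - [1, -0.002, 0, 0.049, 0, 0.38, 0]
    - [1, -0.002, 0, 0.055, 0, 0.42, 0]
    - [1, -0.002, 0, 0.058, 0, 0.435, 0]
    - [1, -0.002, 0, 0.058, 0, 0.435, 0]

```text
time_s: 9.87
tcp_pos: [0.4896, 0.3013, 0.1393]
ee_rot: [[-0.734, -0.529, -0.425], [-0.457, 0.848, -0.266], [0.501, -0.001, -0.865]]
wrist_force: [-0.2, -0.5, 0.2]
gripper_width: 0.218
```

```bash
python3 -c "
from h import *
st(); print(np.round(sense()['joints'],1)); gor([.491,.303,.0935],122,-30)
snap('wrist','w7'); snap('scene','s7')
c=load('w7'); s=sense(); R=np.array(s['ee_rot']); print(proj(c,s['tcp_pos']+.0366*R[:,2]))
crop('s7',130,230,250,330,6)"
```

```text
9.8667 [0.4896 0.3013 0.1393] [[-0.734, -0.529, -0.425], [-0.457, 0.848, -0.266], [0.501, -0.001, -0.865]] [-0.2 -0.5  0.2] 0.2182688697842352
[  44.3   37.3   10.5   -6.1  -92.7 -101. ]
shift [-0.0247  0.0008  0.0385] turn [-0.0006 -0.0017 -0.0012]
[258.92063443 218.22183356]
```

View pics/w7.png

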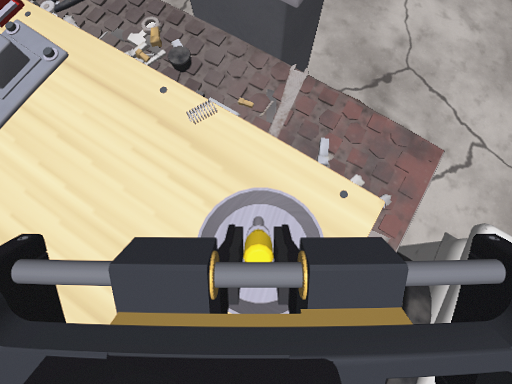

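View pics/s7_c130_230.png

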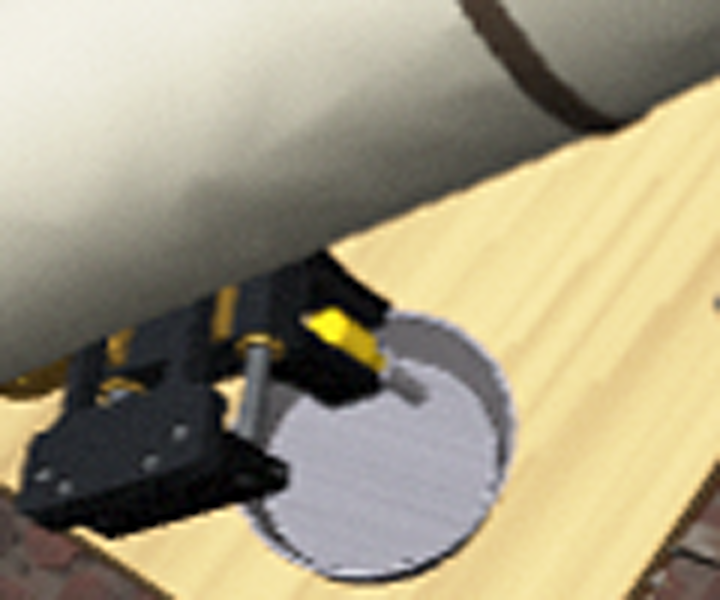

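The pin is over the dish and its tip at (258,218) is where I predicted. Lowering now.

Call:
jog_arm:
  moves:
    - [1, -0.002, 0, 0.003, 0, 0, 0]
    - [1, -0.005, 0, 0.008, 0, 0, 0]
    - [1, -0.009, 0, 0.014, 0, 0, 0]
    - [1, -0.013, 0, 0.02, 0, 0, 0]
    - [1, -0.017, 0, 0.026, 0, 0, 0]
    - [1, -0.02, 0.001, 0.031, 0, 0, 0]
    - [1, -0.022, 0.001, 0.035, 0, 0, 0]
    - [1, -0.024, 0.001, 0.037, 0, 0, 0]
    - [1, -0.024, 0.001, 0.038, 0, 0, 0]
    - [1, -0.024, 0.001, 0.038, 0, 0, 0]

```text
time_s: 10.8
tcp_pos: [0.491, 0.3032, 0.0959]
ee_rot: [[-0.735, -0.53, -0.424], [-0.459, 0.848, -0.265], [0.5, -0.0, -0.866]]
wrist_force: [0.6, 0.1, -0.5]
gripper_width: 0.219
```

```bash
python3 -c "
from h import *
st(); print(np.round(sense()['joints'],1)); gor([.491,.303,.0935],122,-30)
snap('scene','s8')
crop('s8',130,230,250,330,6)"
```

```text
10.8 [0.491  0.3032 0.0959] [[-0.735, -0.53, -0.424], [-0.459, 0.848, -0.265], [0.5, -0.0, -0.866]] [ 0.6  0.1 -0.5] 0.2190090166882841
[  44.3   39.7    8.4   -6.1  -88.1 -100.5]
shift [-0.0011 -0.0002  0.0021] turn [ 0.      0.0005 -0.0002]
```

View pics/s8_c130_230.png

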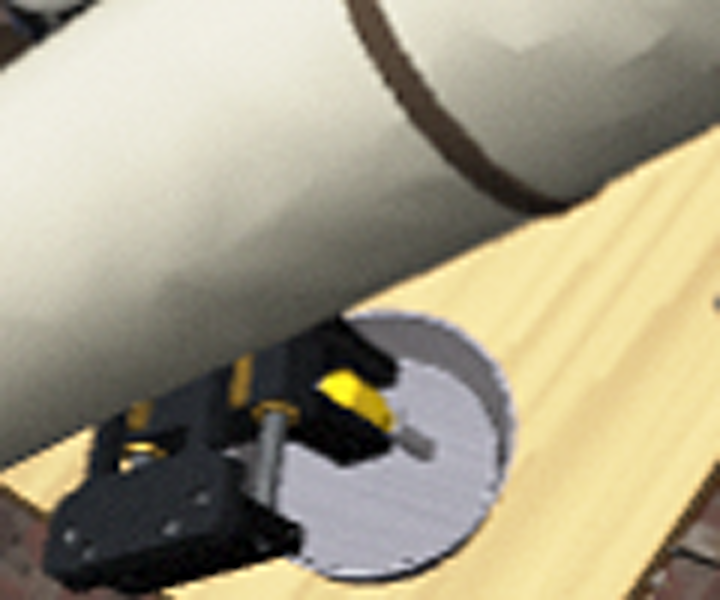

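Call:
jog_arm:
  moves:
    - [1, -0.001, 0, 0.001, 0, 0, 0]
    - [1, -0.001, 0, 0.002, 0, 0, 0]
    - [0.5, -0.001, 0, 0.002, 0, 0, 0]
    - [0.3, -0.001, 0, 0.002, 0, 0, 0]
    - [0.2, -0.001, 0, 0.002, 0, 0, 0]
    - [0.1, -0.001, 0, 0.002, 0, 0, 0]
    - [0.0, -0.001, 0, 0.002, 0, 0, 0]
    - [0.0, -0.001, 0, 0.002, 0, 0, 0]
    - [0.0, -0.001, 0, 0.002, 0, 0, 0]
    - [0.0, -0.001, 0, 0.002, 0, 0, 0]

```text
time_s: 11.68
tcp_pos: [0.4909, 0.3032, 0.094]
ee_rot: [[-0.735, -0.53, -0.423], [-0.459, 0.848, -0.264], [0.499, 0.0, -0.867]]
wrist_force: [-0.5, -0.4, 0.4]
gripper_width: 0.495
```

Call:
jog_arm:
  moves:
    - [0.0, 0.001, 0, -0.002, 0, 0, 0]
    - [0.0, 0.004, 0, -0.006, 0, 0, 0]
    - [0.0, 0.008, 0, -0.013, 0, 0, 0]
    - [0.0, 0.014, 0, -0.024, 0, 0, 0]
    - [0.0, 0.022, 0, -0.038, 0, 0, 0]
    - [0.0, 0.031, 0, -0.054, 0, 0, 0]
    - [0.0, 0.04, 0, -0.07, 0, 0, 0]
    - [0.0, 0.049, 0, -0.086, 0, 0, 0]
    - [0.0, 0.057, 0, -0.1, 0, 0, 0]
    - [0.0, 0.062, 0, -0.11, 0, 0, 0]

```text
time_s: 12.52
tcp_pos: [0.4924, 0.304, 0.2235]
ee_rot: [[-0.737, -0.53, -0.42], [-0.46, 0.848, -0.262], [0.496, 0.0, -0.869]]
wrist_force: [-0.3, -0.3, 0.4]
gripper_width: 0.502
```

```bash
python3 -c "
from h import *
st(); print(np.round(sense()['joints'],1))
snap('scene','s9'); snap('wrist','w9')
crop('s9',130,230,250,330,6); crop('w9',180,120,340,240,5)"
```

```text
12.5167 [0.4924 0.304  0.2235] [[-0.737, -0.53, -0.42], [-0.46, 0.848, -0.262], [0.496, 0.0, -0.869]] [-0.3 -0.3  0.4] 0.5021350412425383
[  44.3   33.9   16.9   -6.2 -102.1 -102. ]
```

View pics/s9_c130_230.png

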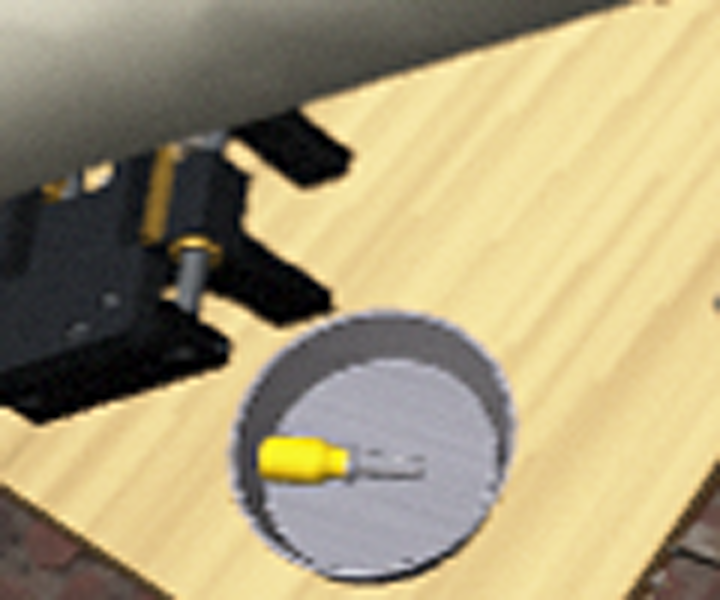

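View pics/w9.png

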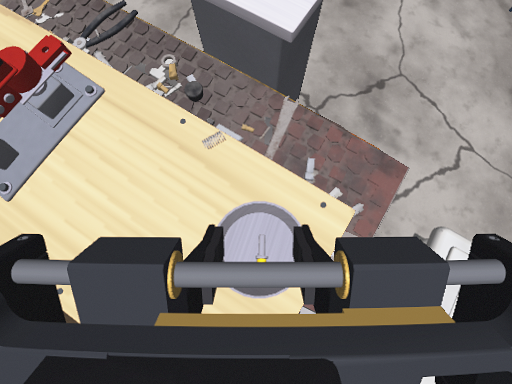

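The pin lies in the dish, knob at crop (300,459) and tip at (425,465). I'll measure it.

```bash
python3 -c "
from h import *
s=load('s9'); f=lambda x,y:((x+.5)/6-.5+130,(y+.5)/6-.5+230)
d=np.array([.4915,.3043])
c0=atz(s,*f(374,445),.08)[:2]; print('dish',c0)
for n,x,y,z in(('knob',297,459,.0645),('orig',352,463,.064),('tip',425,465,.06)):
    p=atz(s,*f(x,y),z)[:2]; print(n,p,np.linalg.norm(p-d),np.linalg.norm(p-c0))
gor([.47,.12,.27],100,0)
"
```

```text
dish [0.48981224 0.30574195]
knob [0.51773011 0.32076395] 0.03096901923914312 0.031702806864216726
orig [0.49897564 0.31092586] 0.009989355981781824 0.010528100801061037
tip [0.47621592 0.29573874] 0.017518517076456082 0.016879698127072927
shift [ 0.125  -0.1442  0.017 ] turn [-0.0986 -0.5104  0.3755]
```

The pin's knob is 31 mm and its origin 10 mm from the dish centre, so it lies well inside. Now over to the grip plates.

Call:
jog_arm:
  moves:
    - [-0.5, 0.008, -0.009, -0.004, -0.005, -0.03, 0.02]
    - [-1, 0.02, -0.024, -0.004, -0.015, -0.08, 0.06]
    - [-1, 0.034, -0.041, -0.002, -0.025, -0.14, 0.1]
    - [-1, 0.05, -0.06, 0.002, -0.038, -0.2, 0.145]
    - [-1, 0.066, -0.078, 0.006, -0.05, -0.265, 0.19]
    - [-1, 0.082, -0.096, 0.01, -0.063, -0.33, 0.24]
    - [-1, 0.097, -0.113, 0.013, -0.076, -0.39, 0.29]
    - [-1, 0.11, -0.127, 0.015, -0.086, -0.44, 0.33]
    - [-1, 0.119, -0.138, 0.017, -0.094, -0.485, 0.36]
    - [-1, 0.125, -0.144, 0.017, -0.0986, -0.51, 0.3755]

```text
time_s: 13.45
tcp_pos: [0.4676, 0.1179, 0.2679]
ee_rot: [[-0.985, -0.171, -0.004], [-0.171, 0.985, -0.003], [0.005, -0.002, -1.0]]
wrist_force: [0.0, 0.4, -0.5]
gripper_width: 0.99
```

```bash
python3 -c "
from h import *
st(); print(np.round(sense()['joints'],1)); gor([.487,-.0458,.25],86.5,0)
"
```

```text
13.45 [0.4676 0.1179 0.2679] [[-0.985, -0.171, -0.004], [-0.171, 0.985, -0.003], [0.005, -0.002, -1.0]] [ 0.   0.4 -0.5] 0.9898276055173714
[  33.5    6.3  -14.3    0.   -69.8 -113.7]
shift [ 0.0089 -0.1646  0.0183] turn [-0.0029 -0.0044  0.2331]
```

Call:
jog_arm:
  moves:
    - [-1, 0.001, -0.01, 0, 0, 0, 0.02]
    - [-1, 0.002, -0.03, 0, 0, -0.001, 0.05]
    - [-1, 0.003, -0.055, 0, -0.001, -0.002, 0.08]
    - [-1, 0.004, -0.08, 0.002, -0.001, -0.003, 0.115]
    - [-1, 0.006, -0.105, 0.006, -0.002, -0.003, 0.15]
    - [-1, 0.007, -0.128, 0.01, -0.002, -0.004, 0.18]
    - [-1, 0.008, -0.146, 0.014, -0.003, -0.004, 0.21]
    - [-1, 0.009, -0.159, 0.017, -0.003, -0.0044, 0.225]
    - [-1, 0.009, -0.1645, 0.018, -0.003, -0.0044, 0.233]
    - [-1, 0.009, -0.1645, 0.018, -0.003, -0.0044, 0.233]

```text
time_s: 14.28
tcp_pos: [0.489, -0.0445, 0.2493]
ee_rot: [[-0.998, 0.06, -0.004], [0.06, 0.998, -0.001], [0.003, -0.001, -1.0]]
wrist_force: [-0.5, -0.3, 0.5]
gripper_width: 1.001
```

```bash
python3 -c "
from h import *
st(); print(np.round(sense()['joints'],1)); gor([.487,-.0458,.2],86.5,0);gor([.487,-.0458,.155],86.5,0)
for n in('wrist','scene','top'): snap(n,n[0]+'10')
crop('s10',200,130,320,230,6); crop('t10',240,130,340,230,6)
"
```

```text
14.2833 [ 0.489  -0.0445  0.2493] [[-0.998, 0.06, -0.004], [0.06, 0.998, -0.001], [0.003, -0.001, -1.0]] [-0.5 -0.3  0.5] 1.0013427484249233
[  13.8    7.8  -15.1    0.   -67.3 -107.3]
shift [ 0.0018 -0.0013  0.0493] turn [-0.0012 -0.0034  0.0007]
shift [ 0.0016 -0.0013  0.0943] turn [-0.0012 -0.0034  0.0007]
```

View pics/w10.png

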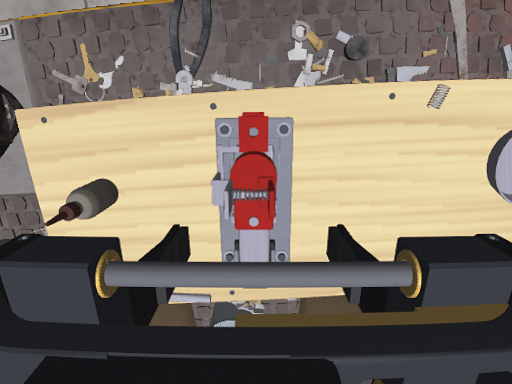

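View pics/s10_c200_130.png

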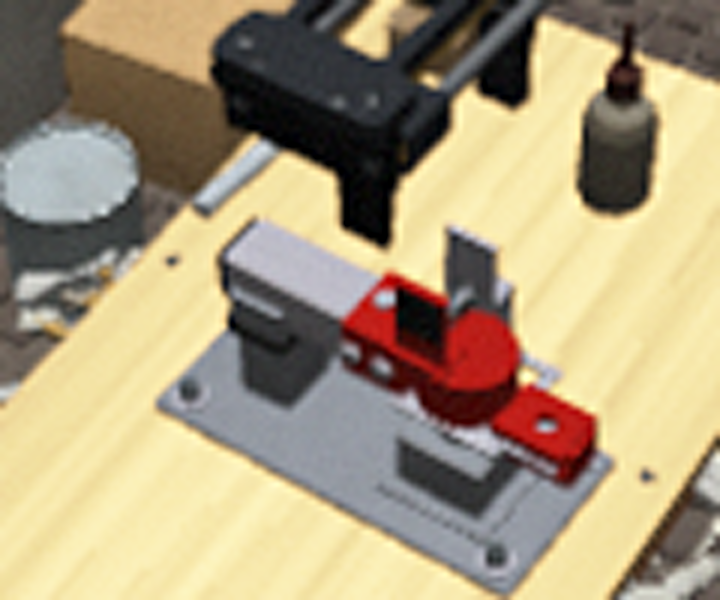

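```bash
python3 -c "
from h import *
crop('w10',195,105,315,245,6)
c=load('w10'); p=[.47234196,-.04892352,-.06140311]
def w(P): 
    a,b=np.cos(p[2]),np.sin(p[2]); return [p[0]+a*P[0]-b*P[1],p[1]+b*P[0]+a*P[1],P[2]]
for n,P in dict(hole=(-.042,0,.121),fixtopA=(.001,.019,.186),fixtopB=(.027,.019,.186),latA=(.001,-.024,.186),latB=(.027,-.024,.186),c1=(-.055,.048,.058),c2=(-.055,-.048,.058)).items():
    q=proj(c,w(P)); print(n,q.round(1),((q-[195,105]+.5)*6-.5).round(0))
"
```

```text
hole [253.2 129.9] [351. 152.]
fixtopA [275.  188.3] [482. 502.]
fixtopB [274.5 217.7] [479. 678.]
latA [223.  188.3] [171. 502.]
latB [224.1 217.6] [177. 678.]
c1 [293.7 115.5] [595.  66.]
c2 [214.4 115.6] [119.  66.]
```

View pics/w10_c195_105.png

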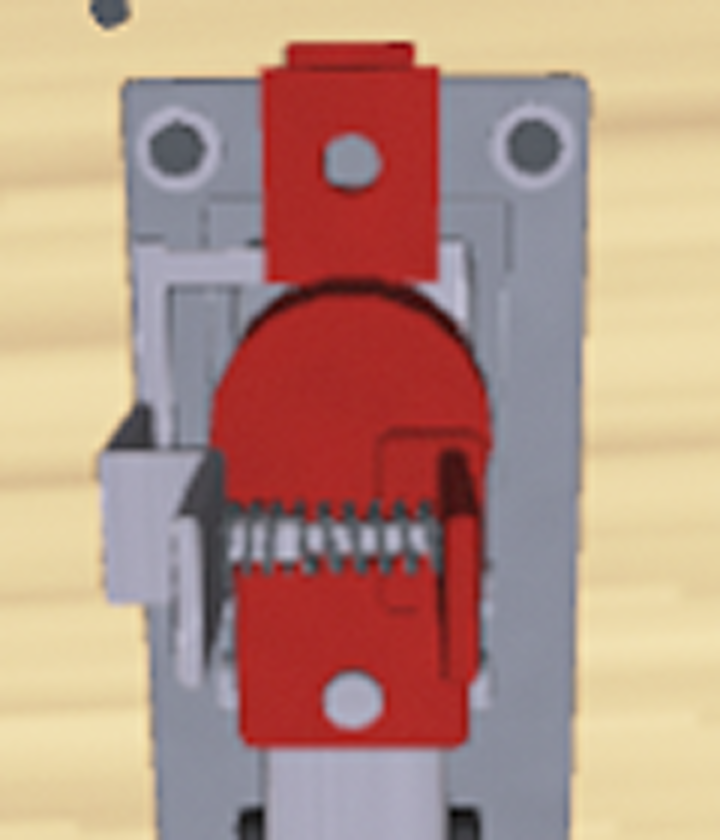

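The empty pin hole is at crop (351,162) (predicted (351,152)), and the plate faces at columns 177 and 480 (predicted 171 and 482). That agrees to about 1.5 mm, so I'm descending around the plates.

Call:
jog_arm:
  moves:
    - [-1, 0.001, -0.001, 0.008, 0, -0.003, 0]
    - [-1, 0.001, -0.0015, 0.02, -0.001, -0.003, 0]
    - [-1, 0.001, -0.0015, 0.034, -0.001, -0.003, 0]
    - [-1, 0.001, -0.0015, 0.048, -0.001, -0.003, 0]
    - [-1, 0.001, -0.0015, 0.061, -0.001, -0.003, 0]
    - [-1, 0.001, -0.0015, 0.073, -0.001, -0.003, 0]
    - [-1, 0.001, -0.0015, 0.083, -0.001, -0.003, 0]
    - [-1, 0.001, -0.0015, 0.09, -0.001, -0.003, 0]
    - [-0.8, 0.001, -0.0015, 0.094, -0.001, -0.003, 0]
    - [-0.6, 0.001, -0.0015, 0.094, -0.001, -0.003, 0]

```text
time_s: 15.27
tcp_pos: [0.487, -0.045, 0.1555]
ee_rot: [[-0.998, 0.058, 0.0], [0.058, 0.998, 0.0], [-0.0, 0.0, -1.0]]
wrist_force: [0.1, 0.4, -0.6]
gripper_width: 0.916
```

```bash
python3 -c "
from h import *
st(); gor([.4875,-.046,.155],86.5,0)
for n in('wrist','scene'): snap(n,n[0]+'11')
crop('s11',200,130,320,230,6)
"
```

```text
15.2667 [ 0.487  -0.045   0.1555] [[-0.998, 0.058, 0.0], [0.058, 0.998, 0.0], [-0.0, 0.0, -1.0]] [ 0.1  0.4 -0.6] 0.91563979158401
shift [-0.0006 -0.001   0.0005] turn [0.0001 0.0005 0.0031]
```

View pics/s11_c200_130.png

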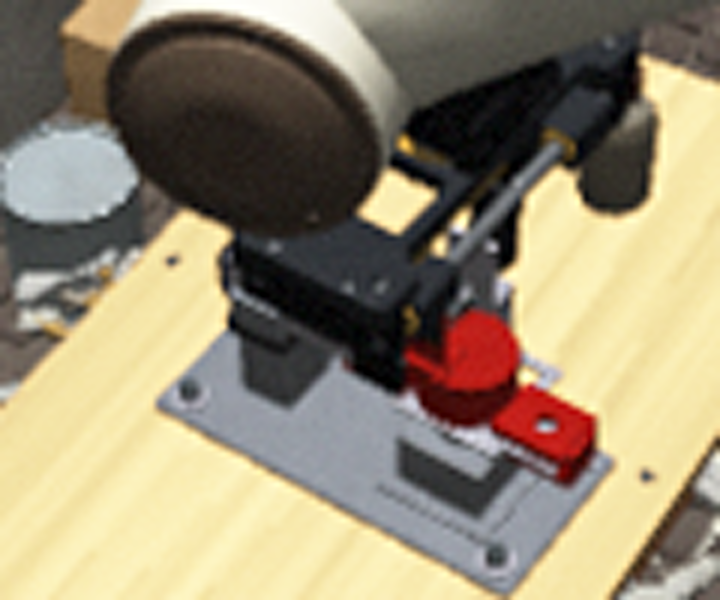

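View pics/w11.png

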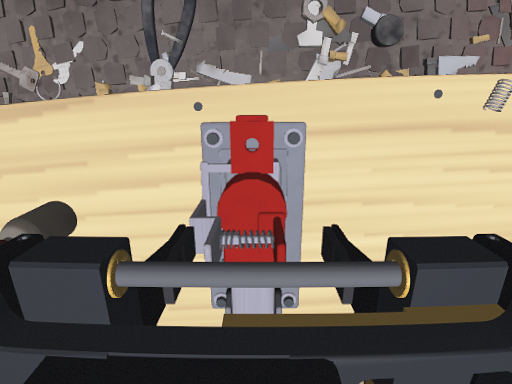

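The fingers straddle both plates. Closing.

Call:
jog_arm:
  moves:
    - [-0.5, 0, -0.001, 0, 0, 0, 0]
    - [-0.3, 0, -0.001, 0, 0, 0, 0]
    - [-0.1, 0, -0.001, 0, 0, 0, 0]
    - [0.0, 0, -0.001, 0, 0, 0, 0]
    - [0.1, 0, -0.001, 0, 0, 0, 0]
    - [0.2, 0, -0.001, 0, 0, 0, 0]
    - [0.3, 0, -0.001, 0, 0, 0, 0]
    - [0.5, 0, -0.001, 0, 0, 0, 0]
    - [1, 0, -0.001, 0, 0, 0, 0]
    - [1, 0, -0.001, 0, 0, 0, 0]

```text
time_s: 16.2
tcp_pos: [0.488, -0.0458, 0.1568]
ee_rot: [[-0.998, 0.058, 0.003], [0.058, 0.998, 0.001], [-0.003, 0.001, -1.0]]
wrist_force: [-1.5, 3.1, 4.5]
gripper_width: 0.347
```

Call:
jog_arm:
  moves:
    - [1, 0, 0, 0, 0, 0, 0]
    - [1, 0, 0, 0, 0, 0, 0]
    - [1, 0, 0, 0, 0, 0, 0]
    - [1, 0, 0, 0, 0, 0, 0]
    - [1, 0, 0, 0, 0, 0, 0]
    - [1, 0, 0, 0, 0, 0, 0]
    - [1, 0, 0, 0, 0, 0, 0]
    - [1, 0, 0, 0, 0, 0, 0]
    - [1, 0, 0, 0, 0, 0, 0]
    - [1, 0, 0, 0, 0, 0, 0]

```text
time_s: 17.03
tcp_pos: [0.488, -0.0458, 0.1568]
ee_rot: [[-0.998, 0.058, 0.003], [0.058, 0.998, 0.001], [-0.003, 0.001, -1.0]]
wrist_force: [-1.0, 3.7, 5.1]
gripper_width: 0.349
```

```bash
python3 -c "
from h import *
st(); print(sense()['gripper_width']*87, sense()['moment'])
for n in('wrist','scene'): snap(n,n[0]+'12')
crop('w12',180,100,330,250,5)
"
```

```text
17.0333 [ 0.488  -0.0458  0.1568] [[-0.998, 0.058, 0.003], [0.058, 0.998, 0.001], [-0.003, 0.001, -1.0]] [-1.   3.7  5.1] 0.34893013011004986
30.356921319574337 [1.18078361 0.43555333 0.12403207]
```

View pics/w12_c180_100.png

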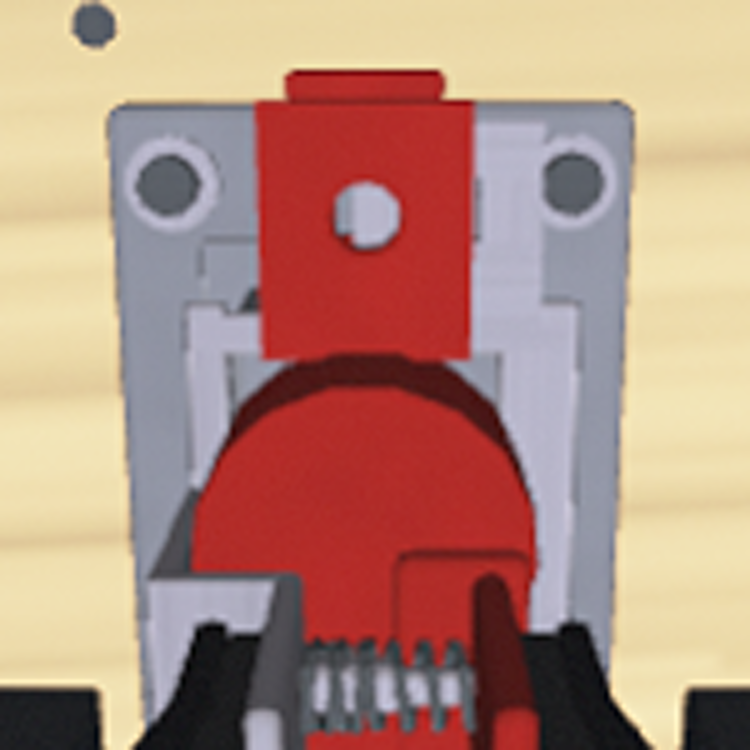

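The opening reads 30.4 mm (31 mm when drawn) and the latch plate is shifted across under the cup, so the latch is fully drawn with the cup still seated. Lifting straight up.

Call:
jog_arm:
  moves:
    - [1, 0, 0, -0.001, 0, 0, 0]
    - [1, 0, 0, -0.003, 0, 0, 0]
    - [1, 0, 0, -0.006, 0, 0, 0]
    - [1, 0, 0, -0.009, 0, 0, 0]
    - [1, 0, 0, -0.013, 0, 0, 0]
    - [1, 0, 0, -0.017, 0, 0, 0]
    - [1, 0, 0, -0.021, 0, 0, 0]
    - [1, 0, 0, -0.025, 0, 0, 0]
    - [1, 0, 0, -0.029, 0, 0, 0]
    - [1, 0, 0, -0.032, 0, 0, 0]

```text
time_s: 17.97
tcp_pos: [0.4873, -0.0465, 0.189]
ee_rot: [[-0.998, 0.059, 0.002], [0.059, 0.998, 0.0], [-0.002, 0.0, -1.0]]
wrist_force: [0.2, -0.3, -5.2]
gripper_width: 0.349
```

```bash
python3 -c "
from h import *
st(); snap('scene','s13'); crop('s13',200,130,320,230,6)
"
```

```text
17.9667 [ 0.4873 -0.0465  0.189 ] [[-0.998, 0.059, 0.002], [0.059, 0.998, 0.0], [-0.002, 0.0, -1.0]] [ 0.2 -0.3 -5.2] 0.3493713307757357
```

View pics/s13_c200_130.png

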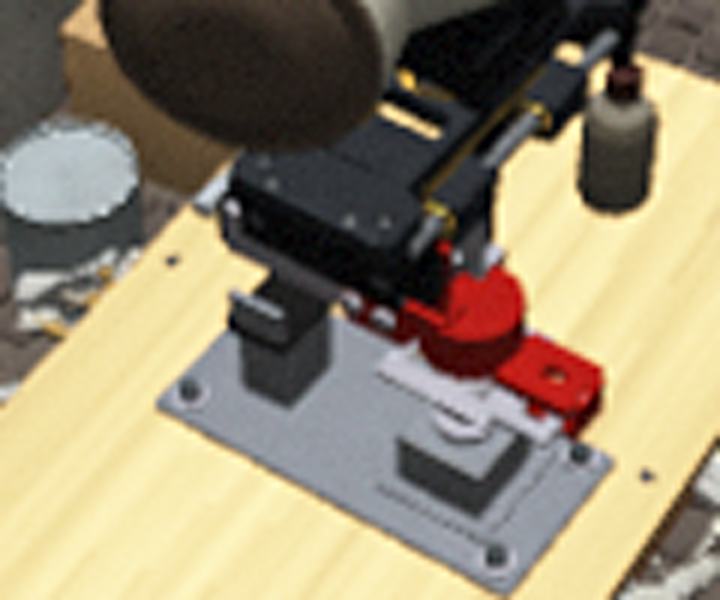

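The coupler is rising with the arm, the wrist carries its weight (5.2 N) and the ball is coming into view below. Continuing to +10 cm.

Call:
jog_arm:
  moves:
    - [1, 0, 0, -0.003, 0, 0, 0]
    - [1, 0, 0, -0.009, 0, 0, 0]
    - [1, 0, 0, -0.017, 0, 0, 0]
    - [1, 0, 0, -0.026, 0, 0, 0]
    - [1, 0, 0, -0.036, 0, 0, 0]
    - [1, 0, 0, -0.046, 0, 0, 0]
    - [1, 0, 0, -0.055, 0, 0, 0]
    - [1, 0, 0, -0.062, 0, 0, 0]
    - [1, 0, 0, -0.066, 0, 0, 0]
    - [1, 0, 0, -0.068, 0, 0, 0]

```text
time_s: 18.85
tcp_pos: [0.4875, -0.0463, 0.2572]
ee_rot: [[-0.998, 0.059, 0.003], [0.059, 0.998, 0.001], [-0.003, 0.001, -1.0]]
wrist_force: [0.0, 0.6, -5.6]
gripper_width: 0.353
```

Call:
jog_arm:
  moves:
    - [1, 0, 0, 0, 0, 0, 0]
    - [1, 0, 0, 0, 0, 0, 0]
    - [1, 0, 0, 0, 0, 0, 0]
    - [1, 0, 0, 0, 0, 0, 0]
    - [1, 0, 0, 0, 0, 0, 0]
    - [1, 0, 0, 0, 0, 0, 0]
    - [1, 0, 0, 0, 0, 0, 0]
    - [1, 0, 0, 0, 0, 0, 0]
    - [1, 0, 0, 0, 0, 0, 0]
    - [1, 0, 0, 0, 0, 0, 0]

```text
time_s: 19.68
tcp_pos: [0.4873, -0.0463, 0.2564]
ee_rot: [[-0.998, 0.059, 0.002], [0.059, 0.998, 0.0], [-0.002, 0.0, -1.0]]
wrist_force: [-0.5, 0.6, -4.9]
gripper_width: 0.349
```

```bash
python3 -c "
from h import *
st(); print(np.abs(sense()['joint_velocities']).max()); snap('scene','s14'); snap('top','t14'); snap('wrist','w14'); c=load('s14')['frame'][110:350,130:330,::-1]; cv2.imwrite('pics/s14z.png',cv2.resize(c,None,fx=2.5,fy=2.5,interpolation=cv2.INTER_CUBIC))
"
```

```text
19.6833 [ 0.4873 -0.0463  0.2564] [[-0.998, 0.059, 0.002], [0.059, 0.998, 0.0], [-0.002, 0.0, -1.0]] [-0.5  0.6 -4.9] 0.34902739254605003
0.09333230616046058
```

View pics/s14z.png

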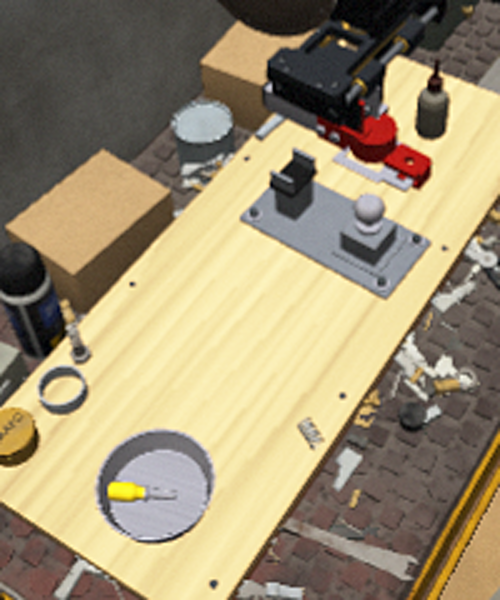

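View pics/w14.png

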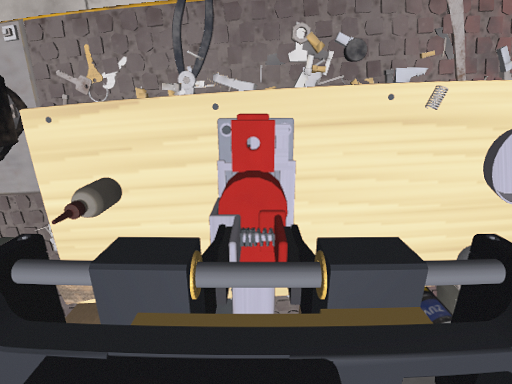

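View pics/t14.png

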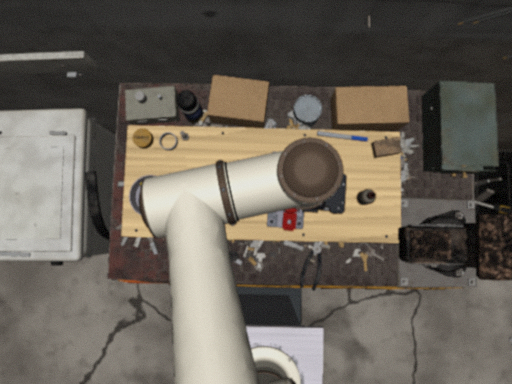

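The ball is bare and the coupler is held about 10 cm above it. The pin lies in the dish, and the dish and bottle are where they started. The clevis hole is at (254,143) in the wrist view, the same as when I gripped it, so the coupler hasn't tilted or slipped. Handing in.

```bash
python3 -c "
from h import *
print(finish_job()); st()"
```

```text
the job is handed in; nothing more can be done
None
the job is handed in; nothing more can be done
```

I pulled the safety pin, laid it in the dish, squeezed the latch fully in and lifted the tongue straight up. The job was handed in at about 19.8 s, with the tongue held about 10 cm above the ball. The system gave no verdict on hand-in.

**Last checks:**
- **Latch:** the grip opening stayed at 30.4 mm (31 mm when drawn), from before the lift to hand-in.
- **Tongue:** the arm rose 99.6 mm and the wrist carried about 5 N, which matches the tongue's weight. The camera showed no tilt or slip in the grip, and the arm was still.
- **Pin:** right after release it lay in the dish with its knob about 31 mm and its origin about 10 mm from the dish centre. The final picture still shows it there.
- **Dish and oil bottle:** both are where they started in the final pictures; I compared them by eye and did not re-measure.

**What went wrong on the way:** my first descent over the dish stopped short because the wrist joint reached its limit, and leaning the pin the other way then nearly hit a second limit. I turned the tool and laid the pin from the opposite side; nothing was touched.

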